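# Throw the used syringe into the touch-latch waste bin and latch it shut again

## Robot

A 6-joint arm with a two-finger parallel gripper is mounted at the origin on the work surface. World frame = base frame: x ahead of the robot, y to its left, z up, the work surface at z = 0. Lengths are in m, angles in rad, forces in N, time in s.
With the tool pointing down it reaches from about 0.35 to 0.85 m from the base axis. Payload 8.1 kg.
Tool frame: the origin (TCP) lies at the very end of the fingers, on their centre line; the grasp point (between the pads) lies env.grip_point_offset behind it (env.grip_point_offset is the distance from the TCP to the grasp point, in m); z points along the fingers, y is the line along which they close (so a half turn about z gives the same grasp; the last joint's range is limited). The gripper opens to 85 mm and grips with 20 to 120 N. Pads are 22 mm wide; open, the fingers measure 114 mm over their backs; the gripper's body (76 mm by 85 mm) begins 54 mm behind the grasp point. The pads swing forward as they close: fully open they stand 13 mm farther back than shut.
Start: joints at [-1.313, 0.13, 1.488, -0, 1.523, -0.085], TCP at [0.202, -0.565, 0.231] pointing down, gripper open.
Joint ranges: [-2.96, 2.96], [-0.89, 2.26], [0.02, 2.5], [-1.34, 4.48], [0, 2.73], [-2.66, 2.66]. Speed limits (rad/s): [2.39, 2.39, 2.79, 3.14, 3.14, 3.14].

## Interface

Orientations are given as a rotation vector (axis times angle).
In Python, from cell import env gives the robot as it stands. Calls block until the motion is done:
- env.move_to(position, orientation): joint-space move of the TCP to a pose.
- env.movel(position, orientation=None, velocity=0.15, contact_N=None): straight line of the TCP; orientation=None keeps the orientation; velocity is the mean speed in m/s. With contact_N (N) it stops when the force on the tool has changed by that much, and returns True; else False.
- env.movej(angles): joint-space move.
- env.gripper_to(opening, effort=None): finger opening in m; effort is the grip in N (None keeps the last); returns when the fingers have stopped.
- env.sleep(seconds).
- env.inverse_kinematics(position, orientation): joint angles nearest the present ones, or None.
- env.snapshot(name): name is "scene" or "top" or "wrist"; returns a dict with "frame" (384x512x3 uint8, red, green, blue), "fx", "fy", "cx", "cy" (pixels), "D" ([k1, k2, p1, p2, k3] as OpenCV has them; the pictures are not rectified), "xyz" and "rotation" of the camera in the world; the wrist camera has in their place "hand_eye" (4x4, takes a point from camera to tool coordinates, whose origin is the TCP and whose axes are the flange's). Camera axes: x right, y up, looking along -z (the intrinsics and any distortion apply to the point x, -y, -z); pixel columns grow to the right and rows downward; lengths in m; the calibration is good to about 2 mm. A picture is of the moment at which its call begins: read the wrist's pose just before it. There is no depth.
A pose or a line that the arm cannot do raises env.IKError and nothing moves.
- env.hand_in(): hands the job in; it is judged then, once.
Readings, each from a call of its own:
- env.read_time_s(): time.
- env.read_joint_pos(): joint angles.
- env.read_dq(): joint speeds.
- env.read_effort(): joint torques, N m.
- env.read_ee_pos(): TCP position.
- env.read_tcp_rot(): TCP orientation.
- env.read_contact_force(): force on the tool from outside, world axes, zero at the start.
- env.read_wrist_torque(): the same for the moment, N m.
- env.read_grip_width(): finger opening in m.
- env.read_grip_force(): force on a finger pad.
Only numpy, scipy, OpenCV 4.12 (cv2) and the standard library are available. Lean on these libraries where they do the work, as an engineer would, in place of code of your own. Each camera call takes 0.05 s, during which the arm holds its last target. There are 200 camera calls.

## Task

Throw away the used syringe that lies on the steel instrument tray: press on the lid of the lidded waste bin so that its touch latch lets go and the lid springs fully open, put the syringe inside, and then press the lid shut so that it latches and stays closed. Leave the other things on the tray and the desk where they are.

Things in the scene. Friction and masses are not known exactly. Their poses are not given: they have to be found in the camera images.
- bin: countertop waste bin, brushed steel, black collar: 170 mm deep (its x), 210 mm wide (its y), 130 mm to the rim, 4 mm walls; heavy, stays put. Origin at the centre of its underside; x points from the front (latch side) to the back (hinge side), y along the hinge, z up. A black latch housing inside the middle of the front wall, 30 mm deep and 46 mm wide, narrows the mouth there
- bin_mouth (a point): middle of the free part of the bin's mouth, at the height of the rim (130 mm above the desk); the free opening measures 132 mm along the bin's x and 202 mm along its y
- bin_hinge (a point): middle of the lid's hinge axis: 82 mm behind the bin's origin along its x, 146 mm above the desk; the axis runs along the bin's y. The grey plastic lid is a 6 mm plate whose outer face lies in the plane of the axis (16 mm above the rim when latched); 224 mm wide, it reaches 172 mm from the axis to its front edge, with a 14 mm skirt; a latch tongue stands 31 mm out of its underside near the front edge
- lid_pad (a point): centre of the flat round dark thumb pad, 42 mm across, 1 mm thick, on the lid's outer face near its front edge: the place to press. It moves with the lid, 147 mm from the hinge axis. Its z is the lid's outward normal, its x points towards the hinge. Pressing or swinging the lid takes 2 to 4 N, with jolts up to 15 N as fingertips rub on it: judge the stop by the depth
- lid (a joint): lid angle, rad: 0 latched level, 1.75 fully open, just past upright (top edge 320 mm high). Sprung to open, damped: once freed it rises in about 2 s and stays up. Push-push latch: press the latched lid down to its stop (7 mm at the pad, -0.045; changes over 5 mm down), let it rise: it is free. To relatch, swing it down, press past level to the stop, let go: held at 0. One more press frees it
- tray: shallow stainless instrument tray, 190 mm (its x) by 250 mm (its y), rim 12 mm high, inner floor 2 mm above the desk; it stays where it stands. Origin at the centre of its underside
- syringe_center (a point): centre of the used 50 ml syringe lying on the tray, on the barrel's axis, 15 mm above the tray's floor (17 mm above the desk): grip here. Translucent barrel 30 mm in diameter along its x, from -50 to 62 mm; narrow tip to 76 mm; plunger with a 30 mm disc to -75 mm; flat finger flange at -51 mm, 50 mm wide (y), lying level. About 45 g, no needle
- forceps: steel forceps lying on the tray, 145 mm long (x), 9 mm wide and high; origin under their middle; leave alone
- vial: small brown glass vial with a metal cap standing on the tray, 26 mm across, 48 mm tall; origin under its centre; leave alone
- gel_bottle: clear hand-gel bottle with a white cap standing on the desk, 62 mm across, about 125 mm tall; origin under its centre; leave alone
- carton_flat: medicine carton lying flat, 112 x 58 x 40 mm; origin under its centre; leave alone
- carton_tall: medicine carton standing, 50 x 70 x 110 mm; origin under its centre; leave alone
- mouse: black computer mouse, 105 x 58 x 29 mm; origin under its centre; leave alone
- swab_jar: glass swab jar with a steel lid, 84 mm across, 100 mm tall; origin under its centre; leave alone
- pen_pot: clear pot with pens, 76 mm across, 95 mm tall, pens to 150 mm; origin under its centre; leave alone
Not all that is in view belongs to the job. What is shaped like the part that bears syringe_center but red is not meant.

How it is judged:
On the way, in this order (a step that is already met when the one before it is completed fails the run):
1. the latch has been freed by a press and the lid stands open (value of joint lid above 1.4 rad), for 0.2 s.
2. the syringe is inside the bin, let go (x of syringe_center in the frame of bin between -0.081 and 0.081 m and y of syringe_center in the frame of bin between -0.101 and 0.101 m and z of syringe_center in the frame of bin between 0 and 0.11 m and contact force between the fingers and syringe below 0.1 N), for 0.2 s.
At the end, for the whole second after the job is handed in: the syringe rests inside the bin (its centre between the walls and at least 20 mm below the rim), released, and the lid is latched level by itself (joint between -0.012 and 0.025 rad) with nothing pressing on it (x of syringe_center in the frame of bin between -0.081 and 0.081 m and y of syringe_center in the frame of bin between -0.101 and 0.101 m and z of syringe_center in the frame of bin between 0 and 0.11 m and value of joint lid between -0.012 and 0.025 rad and linear speed of syringe below 0.03 m/s); the robot touches nothing.
It fails at once if one of the other things on the tray or the desk is shoved more than 40 mm away (distance of any of forceps, vial, gel_bottle, carton_flat, carton_tall, mouse, swab_jar, pen_pot from where it was at the start of the episode above 0.04 m).
It fails at once if one of the standing things is knocked over (angle between any of vial, gel_bottle, carton_tall, swab_jar, pen_pot's own z axis and vertical above 0.6 rad).
It also fails if it takes over 72 s, if anything falls off the work surface, if the arm or the gripper's body presses on something with over 40 N, if the wrist force passes 120 N, or if a joint passes its speed limit or range.

## Working session

There is one attempt and no reset: what is moved stays moved. The work goes in short steps, each a Python script; the robot and the scene stay as the last script left them, time stands still between calls to the robot, and variables do not carry over. Pictures are saved under pics/ and viewed, at most 10 in all, crops included, and the job is handed in when it is done.

```bash
mkdir -p pics; ls; cat > h.py <<'E'
import numpy as np, cv2
from cell import env
from scipy.spatial.transform import Rotation as R
def save(im,name): cv2.imwrite('pics/'+name,cv2.cvtColor(im,cv2.COLOR_RGB2BGR))
def cam(s):
    K=np.array([[s['fx'],0,s['cx']],[0,s['fy'],s['cy']],[0,0,1.]])
    r=np.array(s['rotation'],float)
    if r.shape!=(3,3): r=R.from_rotvec(r).as_matrix() if r.size==3 else R.from_quat(r).as_matrix()
    return K,np.array(s['D'],float),r,np.array(s['xyz'],float)
def cast(s,px,z):
    K,D,r,o=cam(s)
    u=cv2.undistortPoints(np.array(px,float).reshape(-1,1,2),K,D).reshape(-1,2)
    d=np.c_[u[:,0],-u[:,1],-np.ones(len(u))]@r.T
    return o+d*((z-o[2])/d[:,2])[:,None]
def proj(s,P):
    K,D,r,o=cam(s); p=(np.atleast_2d(P)-o)@r*[1,-1,-1]
    return cv2.projectPoints(p,np.zeros(3),np.zeros(3),K,D)[0].reshape(-1,2)
E
python3 - <<'E'
from h import *
import pickle
for n in ('top','scene'):
    s=env.snapshot(n); pickle.dump(s,open(n+'.pkl','wb')); print(n,{k:v for k,v in s.items() if k!='frame'})
    save(cv2.resize(s['frame'],(768,576),interpolation=cv2.INTER_CUBIC),n+'0.png')
print(env.read_time_s(),env.grip_point_offset,env.read_tcp_rot())
E
```

```text
pics
top {'fx': 493.9456980694957, 'fy': 493.9456980694957, 'cx': 251.53466699493015, 'cy': 189.59298539145985, 'D': array([-0.08809131,  0.        ,  0.        ,  0.        ,  0.        ]), 'xyz': array([ 0.331358  , -0.04695657,  2.03789948]), 'rotation': array([ 0.09219709, -0.08569695, -1.58446493])}
scene {'fx': 406.3827739242848, 'fy': 406.3827739242848, 'cx': 249.83190229247074, 'cy': 195.6626372215553, 'D': array([-0.01187391,  0.        ,  0.        ,  0.        ,  0.        ]), 'xyz': array([ 1.12424208, -0.472126  ,  1.20029064]), 'rotation': array([0.56414189, 0.27321181, 0.92738635])}
0.1 0.0187 [-3.09392854e+00 -5.35593095e-01  2.45799664e-04]
```

View pics/top0.png

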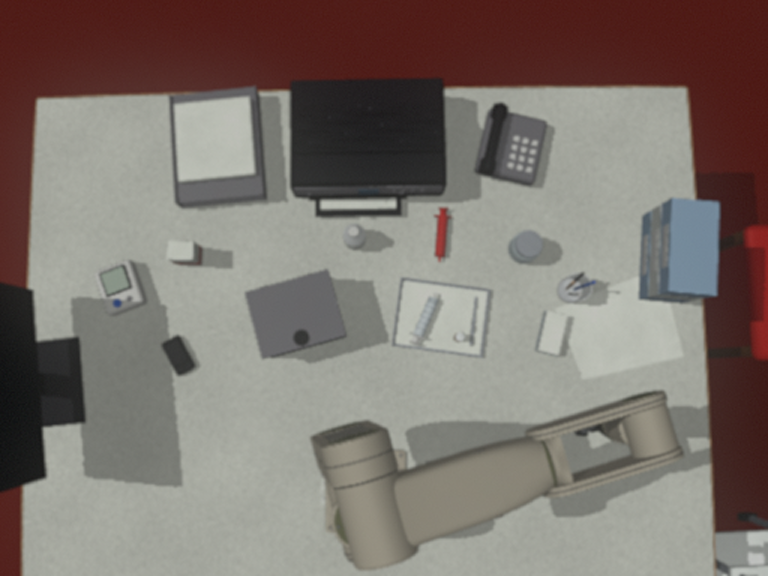

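View pics/scene0.png

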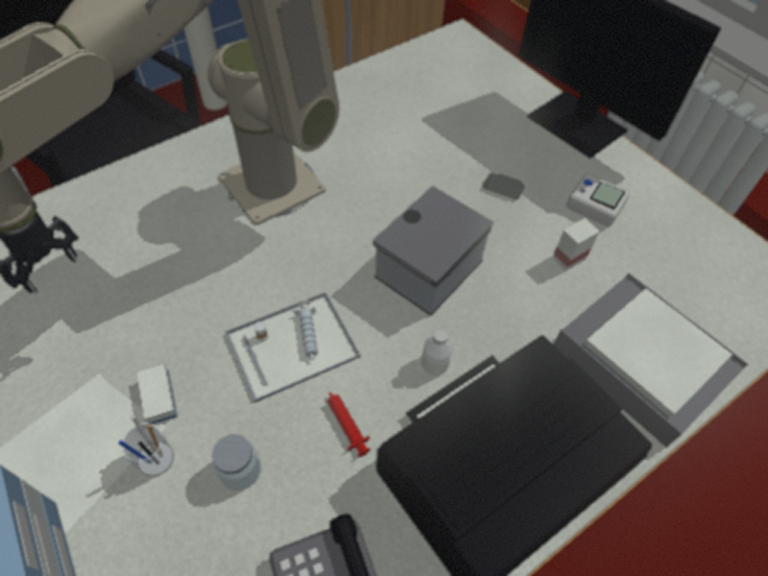

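The top view shows the lid around (296,314) with its pad at (301,338), pad towards the robot. The syringe is at (427,318) on the tray, with the vial and forceps to its right, and a red decoy at (442,234). Next I measure the lid, the pad and the syringe.

```bash
python3 - <<'E'
from h import *
import pickle
s=pickle.load(open('top.pkl','rb')); f=s['frame']; g=cv2.cvtColor(f,cv2.COLOR_RGB2GRAY)
print('lid px',f[200,190],'pad',f[225,201],'shadow',f[200,245],'desk',f[160,200])
m=np.zeros_like(g); roi=(slice(170,250),slice(155,240)); m[roi]=((g[roi]<100)*255).astype(np.uint8)
m=cv2.morphologyEx(m,cv2.MORPH_OPEN,np.ones((3,3)))
c=max(cv2.findContours(m,0,2)[0],key=cv2.contourArea); r=cv2.minAreaRect(c); b=cv2.boxPoints(r)
print('area',cv2.contourArea(c),'rect',r); W=cast(s,b,0.146); print(W.round(4)); print([np.linalg.norm(W[i]-W[i-1]).round(4) for i in range(4)])
p=np.zeros_like(g); p[215:235,190:212]=((g[215:235,190:212]<50)*255).astype(np.uint8)
c=max(cv2.findContours(p,0,2)[0],key=cv2.contourArea); M=cv2.moments(c); q=[M['m10']/M['m00'],M['m01']/M['m00']]
print('pad',q,cv2.contourArea(c),cast(s,q,0.147).round(4))
# tray crop of both views
a=cv2.resize(f[180:245,250:340],None,fx=6,fy=6,interpolation=cv2.INTER_CUBIC)
s2=pickle.load(open('scene.pkl','rb'))
b2=cv2.resize(s2['frame'][185:275,145:250],None,fx=5,fy=5,interpolation=cv2.INTER_CUBIC)
save(a,'tray_top.png')
E
```

```text
lid px [103 103 105] pad [55 56 53] shadow [124 126 120] desk [161 164 155]
area 126.0 rect ((201.0, 225.5), (13.0, 12.0), 90.0)
[[0.436  0.1778 0.146 ]
 [0.4354 0.1317 0.146 ]
 [0.3856 0.132  0.146 ]
 [0.3863 0.178  0.146 ]]
[np.float64(0.0498), np.float64(0.0461), np.float64(0.0497), np.float64(0.046)]Traceback (most recent call last):
  File "<stdin>", line 10, in <module>
ValueError: max() iterable argument is empty
```

```bash
python3 - <<'E'
from h import *
import pickle
s=pickle.load(open('top.pkl','rb')); f=s['frame']; g=cv2.cvtColor(f,cv2.COLOR_RGB2GRAY)
m=np.zeros_like(g); roi=(slice(170,250),slice(155,240)); m[roi]=((g[roi]<114)*255).astype(np.uint8)
m=cv2.morphologyEx(m,cv2.MORPH_OPEN,np.ones((3,3)))
c=max(cv2.findContours(m,0,2)[0],key=cv2.contourArea); r=cv2.minAreaRect(c); b=cv2.boxPoints(r)
print('area',cv2.contourArea(c),'rect',r); W=cast(s,b,0.146); print(W.round(4)); print([np.linalg.norm(W[i]-W[i-1]).round(4) for i in range(4)])
p=np.zeros_like(g); p[215:235,190:212]=((g[215:235,190:212]<80)*255).astype(np.uint8)
c=max(cv2.findContours(p,0,2)[0],key=cv2.contourArea); M=cv2.moments(c); q=[M['m10']/M['m00'],M['m01']/M['m00']]
print('pad',q,cv2.contourArea(c),cast(s,q,0.147).round(4))
a=cv2.resize(f[180:245,250:340],None,fx=8,fy=8,interpolation=cv2.INTER_CUBIC)
save(a,'tray_top.png')
E
```

```text
area 2611.0 rect ((197.60000610351562, 209.6999969482422), (47.62424087524414, 58.3243522644043), 74.74488067626953)
[[0.5329 0.3009 0.146 ]
 [0.5891 0.0826 0.146 ]
 [0.411  0.036  0.146 ]
 [0.3554 0.2521 0.146 ]]
[np.float64(0.184), np.float64(0.2254), np.float64(0.1841), np.float64(0.2231)]
pad [200.57011494252873, 224.8] 72.5 [[0.4135 0.1564 0.147 ]]
```

View pics/tray_top.png

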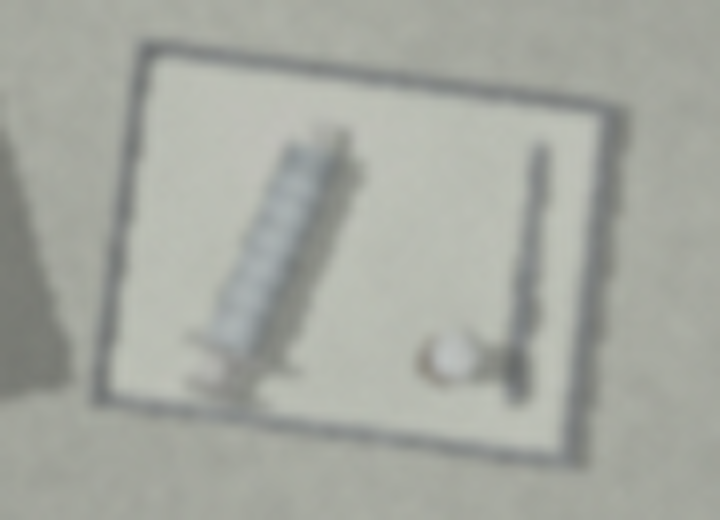

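The crop shows the syringe barrel from about (240,345) at the flange to (315,148) at the tip, with the vial at (455,355) and the forceps on the right. I'll go to the wrist camera for finer values.

```bash
cat >> h.py <<'E'
def ori(yaw): return (R.from_euler('z',yaw)*R.from_euler('x',np.pi)).as_rotvec()
def wrist():
    p,r=np.array(env.read_ee_pos()),np.array(env.read_tcp_rot())
    s=env.snapshot('wrist'); T=np.eye(4); T[:3,:3]=R.from_rotvec(r).as_matrix(); T[:3,3]=p
    C=T@np.array(s['hand_eye']); s['xyz']=C[:3,3]; s['rotation']=C[:3,:3]; return s
E
python3 - <<'E'
from h import *
import pickle
s=pickle.load(open('top.pkl','rb'))
print('syr est',cast(s,[[284,210.4],[280,223],[289.4,198.5]],0.017).round(4))
t0=env.read_time_s()
P=cast(s,[[284,210.4]],0.017)[0]
env.move_to([P[0]-0.02,P[1],0.30],ori(2.8)); w1=wrist(); t1=env.read_time_s()
env.move_to([0.42,0.15,0.30],ori(3.398)); env.gripper_to(0.0); w2=wrist(); t2=env.read_time_s()
print(t0,t1,t2,env.read_joint_pos()); pickle.dump((w1,w2),open('w.pkl','wb'))
print(np.array(w1['hand_eye']).round(3),w1['fx'])
save(np.hstack([cv2.resize(x['frame'],(400,300),interpolation=cv2.INTER_AREA) for x in (w1,w2)]),'w.png')
E
```

```text
syr est [[ 0.4729 -0.1721  0.017 ]
 [ 0.4215 -0.1546  0.017 ]
 [ 0.5215 -0.1954  0.017 ]]
0.1 1.875 3.925 [ 2.28088407e-01 -3.13373896e-01  1.78121746e+00  4.13955149e-05
  1.67373423e+00 -1.59926481e+00]
[[ 0.     0.961  0.278  0.07 ]
 [ 1.    -0.    -0.001  0.002]
 [-0.001  0.278 -0.961 -0.142]
 [ 0.     0.     0.     1.   ]] 297.42142959618076
```

View pics/w.png

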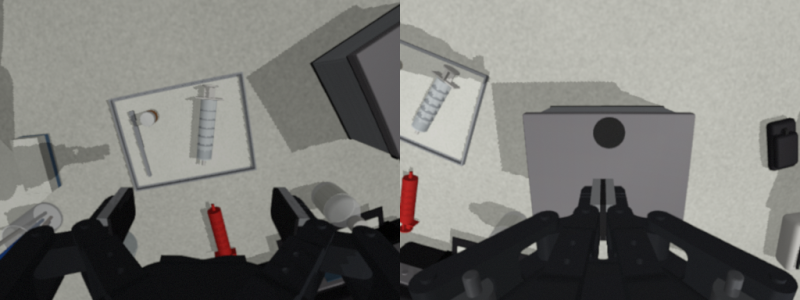

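Left: the syringe has its flange at about (206,97) and its tip at (206,165), with the vial and forceps to its left. Right: the lid is straight, with its front edge near row 112 and the pad at (609,132). Now numeric fits and one crop.

```bash
python3 - <<'E'
from h import *
import pickle
w1,w2=pickle.load(open('w.pkl','rb'))
g=cv2.cvtColor(w2['frame'],cv2.COLOR_RGB2GRAY)
print(g[135:200:5,267], g[140:180:4,200])
m=np.zeros_like(g); m[145:195,240:295]=(g[145:195,240:295]<65)*255
c=max(cv2.findContours(m,0,1)[0],key=cv2.contourArea); e=cv2.fitEllipse(c); P=cast(w2,[e[0]],0.147)[0]
print('pad',e,P.round(4))
# lid corners: lid-top grey mask
v=int(np.median(g[150:190,190:230])); m=(abs(g.astype(int)-v)<9).astype(np.uint8); m[:,:130]=0; m[250:]=0
n,l,st,_=cv2.connectedComponentsWithStats(m,connectivity=4); k=l[170,200]; ys,xs=np.where(l==k)
print('v',v,st[k])
F=[(x,ys[xs==x].min()) for x in range(165,365,5) if (xs==x).any()]
L=[(xs[ys==y].min(),y) for y in range(155,230,5)]; Rr=[(xs[ys==y].max(),y) for y in range(155,230,5)]
for nme,q in(('front',F),('left',L),('right',Rr)):
    W=cast(w2,q,0.146)[:,:2]; vx,vy,x0,y0=cv2.fitLine(W.astype(np.float32),cv2.DIST_HUBER,0,.01,.01).ravel()
    d=np.array([vx,vy]); print(nme,np.degrees(np.arctan2(vy,vx)).round(2),'dist pad',(np.cross(d,P[:2]-[x0,y0])).round(4))
print('cast height check using top', cast(pickle.load(open('top.pkl','rb')),[[200.57,224.8]],.147).round(4))
save(cv2.resize(w1['frame'][85:225,215:330],None,fx=4.2,fy=4.2,interpolation=cv2.INTER_CUBIC),'syr.png')
E
```

```text
[ 75  84  83  57  37  38  40  39  38  37  38  96 122] [ 81  67 117 117 118 118 118 119 118 118]
pad ((267.2231750488281, 169.4438018798828), (38.3611946105957, 39.248321533203125), 80.8310546875) [0.4112 0.1572 0.147 ]
v 119 [  157   146   220   104 19216]
front -75.2 dist pad 0.0226
left 14.79 dist pad 0.111
right 15.0 dist pad -0.1093
cast height check using top [[0.4135 0.1564 0.147 ]]<stdin>:17: DeprecationWarning: Arrays of 2-dimensional vectors are deprecated. Use arrays of 3-dimensional vectors instead. (deprecated in NumPy 2.0)
```

View pics/syr.png

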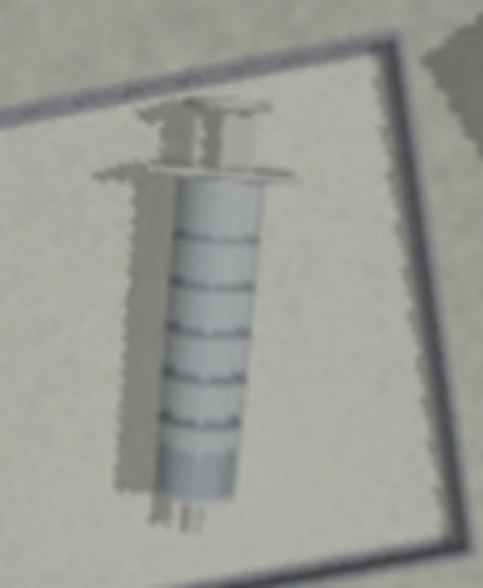

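```bash
cat >> h.py <<'E'
PAD=np.array([0.4115,0.157]); BY=np.radians(14.9); BX=np.array([np.cos(BY),np.sin(BY)]); BYV=np.array([-BX[1],BX[0]])
def bw(x,y,z): # bin frame -> world; pad sits at bin x=-0.065
    return np.r_[PAD+BX*(x+0.065)+BYV*y, z]
E
python3 - <<'E'
from h import *
import pickle
w1,_=pickle.load(open('w.pkl','rb'))
q=np.array([[219,176],[196,498],[295,179],[150,167]])/4.2+[215,85]
W=cast(w1,q,0.017); d=W[1]-W[0]; print('len',np.linalg.norm(d),'flange',np.linalg.norm(W[2]-W[3]),'yaw',np.degrees(np.arctan2(d[1],d[0])))
print('centre',(W[0]+d*50/112).round(4),(W[:2].mean(0)-d/np.linalg.norm(d)*.006).round(4))
o=ori(BY+np.pi)
env.movel(bw(-.065,0,.165),o); 
print('touch',env.movel(bw(-.065,0,.135),None,0.03,10),env.read_ee_pos(),env.read_contact_force())
z=env.read_ee_pos()[2]
E
```

```text
len 0.11357311508008862 flange 0.048626116443299255 yaw -23.413334231994078
centre [ 0.4648 -0.1671  0.017 ] [ 0.4649 -0.1671  0.017 ]
touch True [0.41161624 0.15704548 0.1396056 ] [-1.68009519 -0.12765201  6.79211556]
```

```bash
python3 - <<'E'
from h import *
env.movel(bw(-.08,-.01,.165),velocity=.12)
try: env.movel(bw(-.14,-.08,.22),velocity=.25)
except env.IKError as e: print(e)
env.movel(bw(-.12,-.22,.25),velocity=.25)
env.gripper_to(.085); P=np.array([.4648,-.1671])
env.move_to([P[0],P[1],.15],ori(np.radians(-23.4+180)))
s=env.snapshot('scene'); print(env.read_time_s(),env.read_contact_force(),env.read_joint_pos())
save(s['frame'],'open.png')
E
```

```text
8.9833 [0.06298599 0.1325445  0.97721506] [-4.48143663e-01 -1.07074275e-01  1.87540249e+00  3.76613071e-04
  1.37214200e+00 -1.61375155e+00]
```

View pics/open.png

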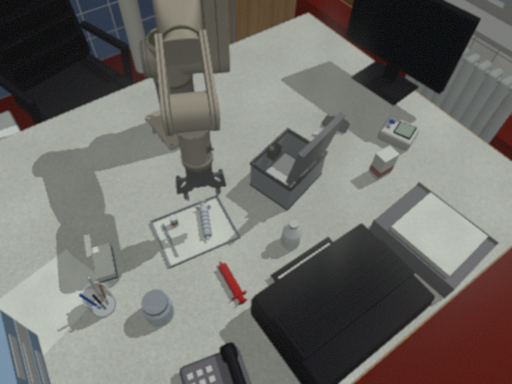

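The lid stands upright at (318,143), the bin is open, and nothing else has moved. Now the grasp.

```bash
python3 - <<'E'
from h import *
P=np.array([.4648,-.1671])
print(env.movel([*P,.03],velocity=.12), env.movel([*P,.004],None,.04,15), env.read_ee_pos())
env.gripper_to(0.0,effort=30); print(env.read_grip_width(),env.read_grip_force())
env.movel([*P,.25],velocity=.15); print(env.read_grip_width(),env.read_grip_force(),env.read_time_s(),env.read_contact_force())
s=env.snapshot('scene'); w=wrist()
save(np.hstack([cv2.resize(s['frame'][120:280,130:340],(525,400)),cv2.resize(w['frame'][90:384,150:362],None,fx=1.29,fy=1.36)])[:, :798],'grip.png')
E
```

```text
False False [ 0.46488538 -0.16713325  0.0040507 ]
0.029140846940379012 29.50435370206833
0.028963214554485587 29.589002430438995 13.275 [-0.08329153  0.64906138 -0.25456247]
```

View pics/grip.png

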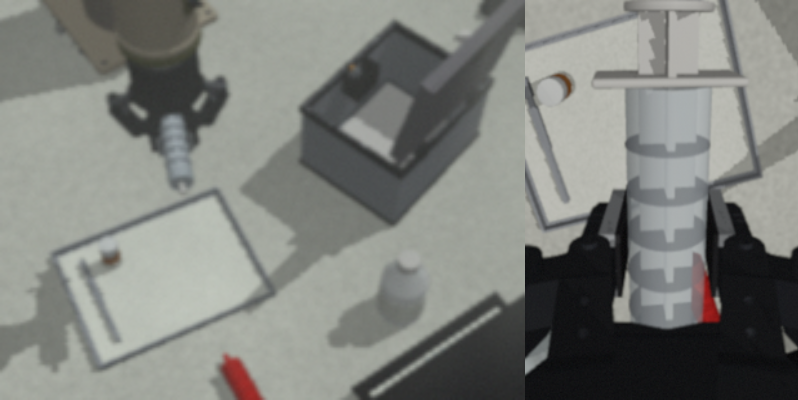

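The syringe is held firmly and level on the finger line, and the tray things are undisturbed. Placing it now.

```bash
python3 - <<'E'
from h import *
o=ori(BY+np.pi/2)
env.move_to(bw(-.02,-.2,.27),o); env.movel(bw(.008,0,.25),o,.2)
print(env.read_grip_width(),env.read_grip_force(),env.read_contact_force())
print(env.movel(bw(.008,0,.08),None,.12,12),env.read_ee_pos())
E
```

```text
0.02899078698423394 29.599932432174683 [-0.29208227 -0.88506731 -0.93481157]
True [0.482085   0.17502629 0.20657483]
```

```bash
python3 - <<'E'
from h import *
print(env.read_contact_force(),env.read_wrist_torque(),env.read_grip_width(),env.read_time_s())
s=env.snapshot('scene'); t=env.snapshot('top');w=wrist()
a=cv2.resize(s['frame'][60:240,200:400],(400,360),interpolation=cv2.INTER_CUBIC);b=cv2.resize(t['frame'][140:260,130:260],(390,360),interpolation=cv2.INTER_CUBIC)
save(np.hstack([a,b]),'stuck.png'); save(w['frame'],'stuckw.png')
E
```

```text
[ 0.13756509 -3.40524964  2.3398542 ] [-0.3707636  -0.03262433 -0.25927453] 0.028832803299315434 16.2583
```

View pics/stuck.png

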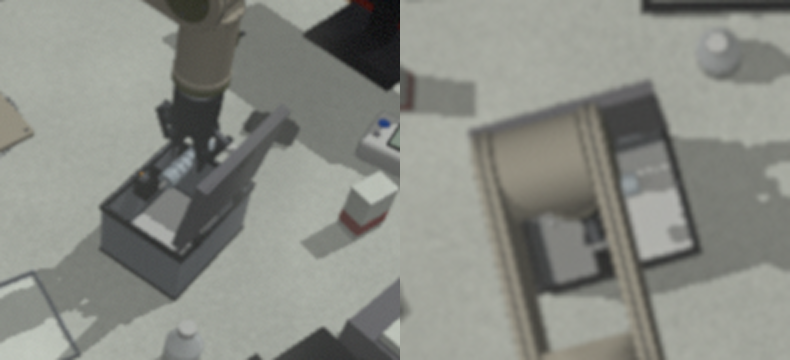

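The stop is unexplained, since the fingers are still above the rim. I'll check the wrist view.

View pics/stuckw.png

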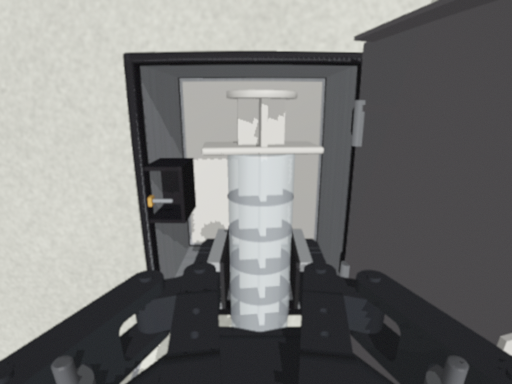

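The syringe is aligned over the open mouth, with the wide finger linkage close to the raised lid and its tongue on the right. I'll lean the tool towards the front to clear them.

```bash
python3 - <<'E'
from h import *
o=(R.from_rotvec(np.radians(12)*-np.r_[BYV,0])*R.from_rotvec(ori(BY+np.pi/2))); z=o.as_matrix()[:,2]; print('tool z·BX',z[:2]@BX)
env.movel(bw(.0,0,.25),velocity=.15)
env.movel(bw(-.015,0,.25),o.as_rotvec(),.1); print(env.read_contact_force())
env.movel(bw(.002,0,.20),None,.1)
print(env.movel(bw(.002,0,.095),None,.1,12),env.read_ee_pos(),env.read_contact_force(),env.read_time_s())
E
```

```text
tool z·BX 0.20791169081775945
[0.45460128 0.15672415 0.02550601]
False [0.47687939 0.17440205 0.0958981 ] [ 1.32020389  0.58655708 -0.30458465] 19.1417
```

```bash
python3 - <<'E'
from h import *
env.gripper_to(.042); env.sleep(.3); print(env.read_grip_width(),env.read_grip_force(),env.read_contact_force())
env.movel(bw(.0,0,.20),velocity=.12); env.movel(bw(-.03,0,.30),velocity=.2)
w=wrist(); s=env.snapshot('scene'); print(env.read_time_s(),env.read_joint_pos())
save(np.hstack([w['frame'][:,:400],cv2.resize(s['frame'][60:240,200:390],(400,384))]),'placed.png')
E
```

```text
0.042005011734560345 0.0 [ 0.28304781 -0.00360054 -0.24473978]
21.525 [ 0.24669228 -0.44730974  1.90064156  0.00276949  1.48252123 -0.01330207]
```

View pics/placed.png

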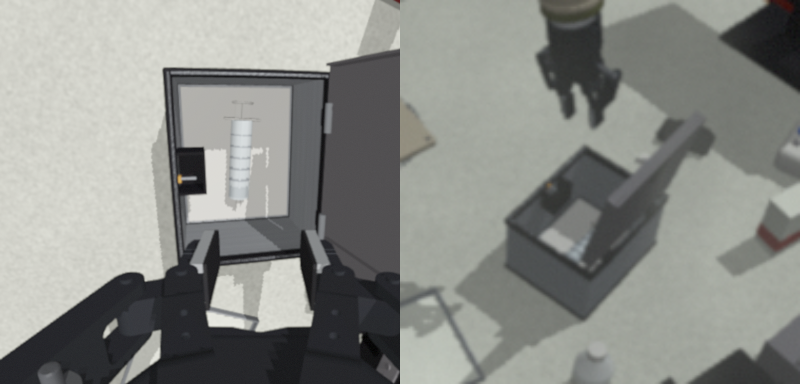

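The syringe lies flat on the bin floor at (240,160) and the lid is still up. Now I swing it shut from behind.

```bash
python3 - <<'E'
from h import *
o=ori(BY+np.pi)
env.movel(bw(-.03,0,.42),velocity=.25); env.gripper_to(0.0,effort=20)
env.move_to(bw(-.02,0,.42),o); env.movel(bw(.165,0,.42),o,.25)
print(env.movel(bw(.165,0,.265),None,.15,15),env.read_ee_pos(),env.read_time_s())
print('t',env.read_time_s(),env.read_joint_pos())
for f in np.linspace(1.7,.06,10):
    r=.125+.03*(1-f/1.75)
    p=bw(.082-r*np.cos(f)+.011,0,.146+r*np.sin(f))
    hit=env.movel(p,None,.1,30); e=env.read_contact_force()
    print(round(f,2),hit,np.round([e[:2]@BX,e[:2]@BYV,e[2]],1))
    if hit: break
print(env.read_time_s(),env.read_ee_pos())
E
```

```text
False [0.63433929 0.21631081 0.26672985] 26.1083
t 26.1083 [ 2.52167470e-01  3.07929099e-01  1.22086767e+00 -3.03657565e-07
  1.61038209e+00 -1.57872784e+00]
1.7 False [1.2 1.3 1.2]
1.52 False [ 1.3 -0.5  0.3]
1.34 False [ 1.6  0.5 -0.1]
1.15 False [ 2.  -0.3 -0.8]
0.97 False [1.6 0.9 1.2]
0.79 False [2.2 0.7 0.7]
0.61 False [-0.3  0.4  1.3]
0.42 False [-0.3  0.5  1.6]
0.24 False [-0.5  0.5  2.5]
0.06 False [2.6 0.6 2.7]
30.4667 [0.41708865 0.15844663 0.15633296]
```

```bash
python3 - <<'E'
from h import *
print(env.movel(bw(-.063,0,.136),None,.03,12),env.read_ee_pos(),env.read_contact_force())
env.sleep(.2); env.movel(bw(-.063,0,.152),None,.03); env.sleep(.3); print(env.read_contact_force())
env.movel(bw(-.063,0,.20),None,.1); env.movel(bw(-.12,-.15,.3),None,.25); env.sleep(1.5)
s=env.snapshot('scene'); w=wrist(); t=env.snapshot('top')
print(env.read_time_s(),env.read_contact_force())
import pickle; s0=pickle.load(open('scene.pkl','rb')); 
P=np.array([[*PAD,.147],*[bw(-.09,y,.146) for y in(-.112,.112)],*[bw(.082,y,.146) for y in(-.112,.112)]])
d=cv2.absdiff(cv2.cvtColor(s['frame'],7),cv2.cvtColor(s0['frame'],7)); q=proj(s0,P); print(q.round(0))
m=np.zeros_like(d); cv2.fillConvexPoly(m,cv2.convexHull(q.astype(np.int32)),1); print('lid diff mean,frac>25',d[m>0].mean(),(d[m>0]>25).mean())
for n in ((cv2.cvtColor(x['frame'],7) for x in (s0,s))):
    x,y=q[0].round().astype(int); c=n[y-12:y+13,x-12:x+13]; yy,xx=np.where(c<c.min()+20); print('pad px',xx.mean()+x-12,yy.mean()+y-12,len(xx))
E
```

```text
True [0.41673908 0.15833697 0.15180901] [-2.94470896 -1.21658114  9.1068073 ]
[-2.30210284 -1.68274837  3.16898159]
34.7833 [ 1.10921665 -0.71393887  0.47177542]
[[274. 144.]
 [248. 159.]
 [287. 123.]
 [289. 186.]
 [327. 146.]]
lid diff mean,frac>25 27.449395770392748 0.5181268882175226
pad px 274.3333333333333 143.9506172839506 81
pad px 274.12631578947367 149.3736842105263 190
```

The press stopped early on a rubbing jolt at z = 0.152, so the lid never reached its stop and rose again. I'll repeat the swing and go straight down to depth.

```bash
python3 - <<'E'
from h import *
o=ori(BY+np.pi)
env.movel(bw(-.05,-.05,.42),o,.25); env.movel(bw(.165,0,.42),o,.25)
print(env.movel(bw(.165,0,.265),None,.15,15),env.read_time_s())
for f in np.linspace(1.7,.05,10):
    r=.125+.03*(1-f/1.75)
    hit=env.movel(bw(.082-r*np.cos(f)+.011,0,.146+r*np.sin(f)),None,.1,35)
    if hit: print('hit',f)
print(env.read_ee_pos(),env.read_contact_force())
x=.082-.154+.011
print(env.movel(bw(x,0,.1395),None,.02,30),env.read_ee_pos(),env.read_contact_force())
if env.read_ee_pos()[2]>.1405: print('again',env.movel(bw(x,0,.1395),None,.02,30),env.read_ee_pos(),env.read_contact_force())
print(env.read_time_s())
E
```

```text
False 37.8333
[0.4177346  0.15860643 0.15564601] [3.99461395 1.09047129 5.46592815]
True [0.41775673 0.15862472 0.15118651] [-7.60705265 -1.92257068 18.03648439]
again False [0.41590328 0.15816375 0.13986142] [3.13722569 0.1158889  4.14525278]
43.3417
```

```bash
python3 - <<'E'
from h import *
import pickle
x=-.061
p=env.read_ee_pos(); print(env.movel([p[0],p[1],.1375],None,.02,12),env.read_ee_pos(),env.read_contact_force())
env.movel([p[0],p[1],.153],None,.03); env.sleep(.3); print('after lift',env.read_contact_force())
env.movel(bw(x,0,.20),None,.1); env.movel(bw(-.12,-.15,.3),None,.25); env.sleep(1.0)
s=env.snapshot('scene'); s0=pickle.load(open('scene.pkl','rb')); print(env.read_time_s(),env.read_contact_force())
P=np.array([[*PAD,.147],*[bw(-.09,y,.146) for y in(-.112,.112)],*[bw(.082,y,.146) for y in(-.112,.112)]])
d=cv2.absdiff(cv2.cvtColor(s['frame'],7),cv2.cvtColor(s0['frame'],7)); q=proj(s0,P)
m=np.zeros_like(d); cv2.fillConvexPoly(m,cv2.convexHull(q.astype(np.int32)),1); print('lid diff',d[m>0].mean(),(d[m>0]>25).mean())
for n in ((cv2.cvtColor(x['frame'],7) for x in (s0,s))):
    a,b=q[0].round().astype(int); c=n[b-12:b+13,a-12:a+13]; yy,xx=np.where(c<c.min()+20); print('pad px',xx.mean()+a-12,yy.mean()+b-12,len(xx))
save(cv2.resize(s['frame'],(768,576)),'final.png')
E
```

```text
False [0.41613535 0.1582281  0.13947349] [-8.04976927 -2.29332958 20.80988334]
after lift [-1.30122115  0.04662876  2.01005693]
47.1333 [ 0.10512397 -0.50922295  0.76567877]
lid diff 27.428247734138974 0.5139728096676737
pad px 274.3333333333333 143.9506172839506 81
pad px 274.3785310734463 149.5593220338983 177
```

```bash
python3 - <<'E'
from h import *
import pickle
f=cv2.resize(cv2.imread('pics/final.png',0),(512,384),interpolation=cv2.INTER_AREA); o=cv2.imread('pics/open.png',0)
s=pickle.load(open('scene.pkl','rb')); c=cv2.cvtColor(s['frame'],7)
print('diff open',cv2.absdiff(f,o)[110:205,245:350].mean(),'diff closed',cv2.absdiff(f,c)[110:205,245:350].mean(),'open-closed',cv2.absdiff(o,c)[110:205,245:350].mean())
# raised lid line samples: project pad/lid corners at 1.75 rad
for n,im in(('final',f),('open',o),('closed',c)):
    print(n,cv2.resize(im[105:205,240:352],(14,10),interpolation=cv2.INTER_AREA).tolist())
E
```

```text
diff open 1.4044110275689223 diff closed 10.974235588972432 open-closed 11.397593984962406
final [[98, 166, 167, 166, 166, 164, 163, 163, 163, 157, 134, 123, 120, 120], [159, 165, 166, 166, 165, 164, 163, 161, 162, 160, 115, 99, 100, 107], [163, 163, 163, 164, 164, 132, 118, 158, 163, 158, 115, 99, 96, 118], [162, 163, 164, 159, 105, 81, 78, 79, 118, 109, 90, 125, 158, 160], [163, 162, 145, 82, 59, 77, 78, 86, 94, 78, 96, 156, 159, 162], [163, 126, 82, 74, 82, 121, 105, 70, 70, 77, 119, 160, 162, 165], [161, 102, 72, 110, 148, 128, 87, 68, 76, 90, 143, 163, 164, 168], [132, 92, 80, 75, 95, 118, 71, 66, 86, 122, 159, 164, 165, 167], [122, 111, 87, 79, 79, 73, 73, 86, 129, 161, 160, 163, 164, 168], [123, 122, 122, 107, 84, 79, 88, 139, 160, 160, 161, 162, 165, 167]]
open [[166, 167, 168, 167, 166, 164, 164, 164, 164, 157, 135, 123, 120, 120], [165, 166, 167, 167, 166, 165, 163, 162, 162, 160, 115, 99, 100, 108], [163, 163, 164, 164, 165, 132, 119, 159, 163, 159, 115, 99, 96, 119], [163, 163, 164, 160, 106, 81, 78, 78, 118, 109, 90, 126, 158, 161], [163, 163, 146, 82, 59, 77, 78, 87, 95
[... 339 characters left out ...]
61, 162, 165, 167]]
closed [[162, 163, 164, 163, 163, 160, 160, 160, 160, 154, 131, 121, 119, 118], [161, 162, 163, 163, 162, 160, 158, 158, 159, 157, 113, 85, 91, 107], [160, 160, 160, 160, 155, 117, 106, 133, 157, 157, 135, 113, 95, 117], [159, 160, 160, 138, 86, 98, 98, 98, 104, 130, 151, 156, 155, 157], [159, 158, 127, 96, 85, 97, 98, 98, 98, 102, 109, 154, 156, 159], [159, 108, 99, 98, 97, 97, 97, 97, 99, 94, 119, 157, 159, 162], [155, 98, 77, 90, 97, 97, 97, 97, 85, 89, 141, 160, 161, 164], [122, 90, 78, 74, 78, 91, 96, 78, 85, 119, 156, 161, 162, 163], [119, 109, 85, 77, 77, 73, 74, 84, 126, 158, 157, 160, 160, 164], [120, 119, 119, 105, 82, 77, 86, 136, 157, 156, 157, 158, 161, 163]]
```

Numerically the lid is still open, so it was not held after the last press. The stop-and-resume press may have toggled the latch twice. I'll repeat it with one clean press, and check from the picture before the finger leaves the lid.

```bash
python3 - <<'E'
from h import *
import pickle
s0=pickle.load(open('scene.pkl','rb')); c=cv2.cvtColor(s0['frame'],7).astype(int)
def chk():
    f=cv2.cvtColor(env.snapshot('scene')['frame'],7).astype(int); return [np.abs(f-c)[a].mean().round(1) for a in ((slice(148,168),slice(238,262)),(slice(160,190),slice(262,300)))]
F=lambda: np.mean([(env.sleep(.04),env.read_contact_force())[1] for _ in range(5)],0).round(2)
o=ori(BY+np.pi)
env.movel(bw(-.05,-.05,.42),o,.3); env.movel(bw(.165,0,.42),o,.3); env.movel(bw(.165,0,.265),None,.2,15); print('base',F())
for f in np.linspace(1.7,.08,8):
    r=.125+.034*(1-f/1.75); env.movel(bw(.082-r*np.cos(f)+.011,0,.146+r*np.sin(f)),None,.12,40)
print('arc',env.read_time_s(),chk(),F()); x=-.065
for k in range(2):
    env.movel(bw(x,0,.1394),None,.03); print('press',env.read_ee_pos(),F())
    env.movel(bw(x,0,.150),None,.03); print('at .150',F(),chk())
    env.movel(bw(x,0,.168),None,.05); env.sleep(.2); f=F(); d=chk(); print('at .168',f,d,env.read_time_s())
    if max(d)<6: break
E
```

```text
base [0.17 0.19 0.72]
arc 53.4583 [np.float64(11.2), np.float64(3.4)] [1.7  0.41 1.69]
press [0.41285797 0.15748623 0.14342218] [-9.45 -2.13 29.73]
at .150 [0.23 0.31 0.03] [np.float64(5.6), np.float64(1.8)]
at .168 [0.11 0.09 0.18] [np.float64(5.1), np.float64(1.8)] 56.4417
```

```bash
python3 - <<'E'
from h import *
import pickle
s0=pickle.load(open('scene.pkl','rb')); c=cv2.cvtColor(s0['frame'],7).astype(int)
env.movel(bw(-.065,0,.24),None,.15); env.movel(bw(-.1,-.2,.35),None,.25); env.sleep(1)
f=cv2.cvtColor(env.snapshot('scene')['frame'],7).astype(int)
print('vs closed',np.abs(f-c)[110:205,245:350].mean(), np.abs(f-c)[148:168,238:262].mean())
for n in (c,f):
    w=n[132:157,262:287]; yy,xx=np.where(w<w.min()+20); print('pad',xx.mean()+262,yy.mean()+132,len(xx))
t=env.snapshot('top'); a=cv2.cvtColor(t['frame'],7).astype(int); b=cv2.cvtColor(pickle.load(open('top.pkl','rb'))['frame'],7).astype(int)
print('top lid diff',np.abs(a-b)[185:215,170:225].mean(),env.read_time_s(),env.read_contact_force())
E
```

```text
vs closed 2.996691729323308 5.35
pad 274.3333333333333 143.9506172839506 81
pad 274.35064935064935 142.53246753246754 77
top lid diff 1.455151515151515 59.25 [-0.29992303 -0.45419181 -0.346845  ]
```

```bash
python3 - <<'E'
from h import *
import pickle
s0=pickle.load(open('scene.pkl','rb')); s=env.snapshot('scene'); pickle.dump(s,open('sc2.pkl','wb'))
h=bw(.082,0,.146)
for th in(-.02,0,.02,.04,.06):
    r=.147; p=np.r_[h[:2]-BX*(r*np.cos(th)-.001*np.sin(th)),.146+r*np.sin(th)+.001*np.cos(th)]; print(th,proj(s0,p).round(2))
def pad(n):
    w=n[130:158,260:288].astype(float); bg=np.percentile(w,60); m=np.clip(bg-20-w,0,None); yy,xx=np.mgrid[130:158,260:288]; return (m*xx).sum()/m.sum(),(m*yy).sum()/m.sum()
a,b=[cv2.cvtColor(x['frame'],7) for x in (s0,s)]; print(pad(a),pad(b))
win=lambda n,r:n[r].astype(np.float32)
for nm,r in(('pad',(slice(128,160),slice(258,290))),('tray',(slice(190,270),slice(145,245))),('frontcorner',(slice(145,175),slice(235,265))),('backcorner',(slice(130,160),slice(310,345))),('binbase',(slice(175,210),slice(260,310)))): 
    A,B=win(a,r),win(b,r); print(nm,cv2.phaseCorrelate(A,B,cv2.createHanningWindow(A.shape[::-1],cv2.CV_32F)))
E
```

```text
-0.02 [[273.79 144.25]]
0 [[273.84 143.68]]
0.02 [[273.91 143.11]]
0.04 [[273.99 142.55]]
0.06 [[274.08 142.  ]]
(np.float64(274.2972549019608), np.float64(143.99450980392157)) (np.float64(274.42466666666667), np.float64(142.502))
pad ((0.11346443583144428, -1.050193754855158), 0.9520405330695212)
tray ((-0.011917044791779574, 0.05942742404982937), 0.7513422877788544)
frontcorner ((-0.14707272450718278, -0.23108832563538506), 0.9997473526000976)
backcorner ((-0.039838411726570655, -0.006538872510356342), 1.0013633763348615)
binbase ((-0.0034673596501733073, -0.06312174786361524), 1.1578667704264323)
```

```bash
python3 - <<'E'
from h import *
import pickle
a,b=[cv2.cvtColor(pickle.load(open(n,'rb'))['frame'],7) for n in('scene.pkl','sc2.pkl')]
for x in (252,258,264,280,284): y=int(159-(x-248)*36/39); print(x,y-7,a[y-7:y+8,x].tolist(),b[y-7:y+8,x].tolist())
for x in (256,268,280): y=int(159+(x-248)*27/41); print('side',x,y-6,a[y-6:y+14,x].tolist(),b[y-6:y+14,x].tolist())
print('padcol',a[134:156,274].tolist(),b[134:156,274].tolist())
print(env.read_time_s())
E
```

```text
252 148 [159, 162, 161, 162, 163, 159, 154, 142, 120, 105, 101, 99, 100, 95, 85] [161, 164, 164, 165, 165, 158, 139, 118, 104, 101, 102, 102, 93, 80, 71]
258 142 [160, 160, 159, 160, 160, 160, 157, 154, 142, 122, 105, 99, 99, 98, 101] [164, 162, 163, 163, 163, 160, 144, 123, 108, 102, 101, 101, 100, 101, 101]
264 137 [161, 161, 163, 160, 159, 161, 160, 146, 126, 107, 100, 100, 100, 99, 97] [162, 165, 165, 163, 163, 160, 145, 124, 109, 101, 100, 99, 102, 101, 101]
280 122 [162, 162, 162, 160, 159, 161, 163, 158, 145, 122, 106, 100, 97, 100, 100] [164, 164, 165, 163, 162, 159, 149, 125, 109, 101, 100, 99, 101, 100, 102]
284 118 [161, 159, 162, 163, 163, 161, 160, 156, 142, 120, 106, 100, 99, 99, 100] [162, 163, 164, 166, 167, 165, 157, 142, 119, 106, 101, 100, 101, 101, 100]
side 256 158 [99, 100, 98, 97, 98, 98, 92, 81, 69, 67, 63, 67, 76, 77, 80, 78, 78, 77, 78, 77] [100, 100, 101, 100, 97, 91, 77, 71, 66, 61, 59, 64, 75, 81, 79, 81, 79, 78, 79, 79]
side 268 166 [98, 99, 97, 98, 97, 97, 91, 78, 68, 67, 65, 66, 73, 77, 79, 76, 77, 77, 76, 79] [99, 99, 99, 98, 101, 93, 80, 68, 66, 62, 61, 65, 76, 79, 78, 80, 79, 80, 80, 79]
side 280 174 [96, 96, 96, 96, 100, 94, 88, 78, 66, 64, 62, 66, 74, 77, 79, 79, 76, 79, 77, 76] [101, 99, 101, 100, 98, 96, 87, 74, 68, 64, 61, 67, 75, 79, 81, 79, 79, 78, 80, 78]
padcol [156, 141, 121, 105, 95, 84, 68, 61, 61, 62, 61, 60, 58, 59, 72, 91, 97, 98, 98, 98, 96, 98] [143, 120, 104, 97, 74, 63, 59, 61, 59, 58, 59, 59, 63, 79, 94, 100, 101, 99, 100, 101, 102, 99]
59.3
```

The lid edge sits about 6 mm too high (about 0.04 rad) and static, so it is jammed short of latching. I'll press again from above in one straight stroke like the first one, and check.

```bash
python3 - <<'E'
from h import *
import pickle
def pad(n):
    w=n[130:158,260:288].astype(float); bg=np.percentile(w,60); m=np.clip(bg-20-w,0,None); yy,xx=np.mgrid[130:158,260:288]; return (m*yy).sum()/m.sum()
c=cv2.cvtColor(pickle.load(open('scene.pkl','rb'))['frame'],7).astype(int)
def side(): # front-corner lid rows: shift of edge against closed picture
    f=cv2.cvtColor(env.snapshot('scene')['frame'],7); return [round(float(np.interp(-130,-f[y-7:y+8,x].astype(float),np.arange(15)) if 0 else np.argmax(f[y-7:y+8,x]<130)),1) for x,y in((252,155),(258,149))], np.abs(f.astype(int)-c)[148:168,238:262].mean().round(1)
env.movel(bw(-.065,0,.24),None,.35); env.movel(bw(-.065,0,.163),None,.15)
for k in range(3):
    h=env.movel(bw(-.065,0,.139),None,.03,25); z=env.read_ee_pos()[2]; print(h,z,env.read_contact_force().round(1))
    if z<.1412: break
env.movel(bw(-.065,0,.163),None,.06); env.sleep(.2)
print(side(),'closed ref [8,9]',env.read_contact_force().round(1),env.read_time_s())
E
```

```text
True 0.14820927992967947 [-6.7 -1.6 15.6]
True 0.1450798603660951 [-8.9 -3.2 19.3]
True 0.14406245037846407 [-11.4  -3.7  21.8]
([8.0, 9.0], np.float64(5.0)) closed ref [8,9] [-0.4 -0.6 -0.3] 62.6333
```

```bash
python3 - <<'E'
from h import *
import pickle
def pad(n):
    w=n[130:158,260:288].astype(float); bg=np.percentile(w,60); m=np.clip(bg-20-w,0,None); yy,xx=np.mgrid[130:158,260:288]; return (m*yy).sum()/m.sum()
env.movel(bw(-.065,0,.23),None,.3); env.movel(bw(-.1,-.12,.28),None,.35)
s=env.snapshot('scene'); b=cv2.cvtColor(s['frame'],7); a=cv2.cvtColor(pickle.load(open('scene.pkl','rb'))['frame'],7)
print('pad row',pad(a),pad(b),env.read_time_s())
for x in (252,258,264,280): y=int(159-(x-248)*36/39); print(a[y-7:y+8,x].tolist(),b[y-7:y+8,x].tolist())
E
```

```text
pad row 143.99450980392157 143.50718015665797 63.5917
[159, 162, 161, 162, 163, 159, 154, 142, 120, 105, 101, 99, 100, 95, 85] [163, 164, 166, 165, 166, 163, 157, 144, 120, 106, 102, 101, 99, 94, 82]
[160, 160, 159, 160, 160, 160, 157, 154, 142, 122, 105, 99, 99, 98, 101] [162, 162, 162, 163, 163, 162, 157, 145, 126, 108, 101, 100, 100, 100, 100]
[161, 161, 163, 160, 159, 161, 160, 146, 126, 107, 100, 100, 100, 99, 97] [163, 164, 166, 163, 164, 163, 157, 144, 122, 107, 101, 102, 101, 99, 99]
[162, 162, 162, 160, 159, 161, 163, 158, 145, 122, 106, 100, 97, 100, 100] [164, 166, 165, 164, 160, 162, 162, 147, 125, 108, 101, 101, 100, 102, 101]
```

```bash
python3 - <<'E'
from h import *
import pickle
a=cv2.cvtColor(pickle.load(open('scene.pkl','rb'))['frame'],7)
def edge(n,x,y):
    v=n[y-8:y+9,x].astype(float); k=np.argmax(v<132); return y-8+k-1+(v[k-1]-132)/(v[k-1]-v[k])
def m(n):
    w=n[130:158,260:288].astype(float); bg=np.percentile(w,60); q=np.clip(bg-20-w,0,None); yy,_=np.mgrid[130:158,260:288]
    return round((q*yy).sum()/q.sum(),2), round(np.mean([edge(n,x,int(159-(x-248)*36/39)) for x in range(251,286)]),2)
print('closed',m(a)); print('jam',m(cv2.cvtColor(pickle.load(open('sc2.pkl','rb'))['frame'],7)))
env.sleep(.5)
for k in range(2): print(m(cv2.cvtColor(env.snapshot('scene')['frame'],7)),end=' ')
print(env.read_time_s())
h=bw(.082,0,.146); s=pickle.load(open('scene.pkl','rb'))
print([ (proj(s,np.r_[h[:2]-BX*.172*np.cos(t),.146+.172*np.sin(t)])-proj(s,np.r_[h[:2]-BX*.172,.146])).round(2) for t in(.02,.04)])
E
```

```text
closed (np.float64(143.99), np.float64(141.16))
jam (np.float64(142.5), np.float64(139.74))
(np.float64(142.48), np.float64(139.77)) (np.float64(142.48), np.float64(139.77)) 64.1917
[array([[ 0.06, -0.67]]), array([[ 0.14, -1.33]])]
```

The lid creeps back to a rest about 0.042 rad up, so it is not latched. It needs a firm press all the way to the stop, then a check.

```bash
python3 - <<'E'
from h import *
import pickle
a=cv2.cvtColor(pickle.load(open('scene.pkl','rb'))['frame'],7)
def edge(n,x,y):
    v=n[y-9:y+8,x].astype(float); k=max(1,np.argmax(v<132)); return y-9+k-1+(v[k-1]-132)/(v[k-1]-v[k]+1e-9)
m=lambda n: np.mean([edge(n,x,int(159-(x-248)*36/39)) for x in range(251,263)])
ref=m(a)
env.movel(bw(-.065,0,.165),None,.35)
for k in range(2):
    h=env.movel(bw(-.065,0,.1365),None,.05,60); print(h,env.read_ee_pos()[2],env.read_contact_force().round(1),env.read_time_s())
    env.movel(bw(-.065,0,.158),None,.08); env.sleep(.35)
    d=m(cv2.cvtColor(env.snapshot('scene')['frame'],7))-ref; print('edge shift',d,env.read_contact_force().round(1),env.read_time_s())
    if abs(d)<.6 or env.read_time_s()>68: break
E
```

```text
False 0.1417261359408514 [-18.9  -7.5  42.9] 65.5417
edge shift -2.141776358428558 [1.  0.3 0.2] 66.3583
False 0.13909725402488748 [-13.9  -4.9  31.6] 66.9417
edge shift -2.1439912863184816 [1.1 0.2 1.6] 67.7583
```

```bash
python3 - <<'E'
from h import *
import pickle
a=cv2.cvtColor(pickle.load(open('scene.pkl','rb'))['frame'],7)
def edge(n,x,y):
    v=n[y-9:y+8,x].astype(float); k=max(1,np.argmax(v<132)); return y-9+k-1+(v[k-1]-132)/(v[k-1]-v[k]+1e-9)
m=lambda n: np.mean([edge(n,x,int(159-(x-248)*36/39)) for x in range(251,263)])
h=env.movel(bw(-.065,0,.1375),None,.06,70); print(h,env.read_ee_pos()[2],env.read_contact_force().round(1),env.read_time_s())
env.sleep(.15); env.movel(bw(-.065,0,.158),None,.06); env.sleep(.1)
print('shift',m(cv2.cvtColor(env.snapshot('scene')['frame'],7))-m(a),env.read_contact_force().round(1),env.read_time_s())
E
```

```text
False 0.1392273264909261 [-8.8 -3.1 23.3] 68.25
shift -2.1778710315742273 [1.7 0.5 1.2] 69.0417
```

```bash
python3 - <<'E'
from h import *
import pickle
a,j=[cv2.cvtColor(pickle.load(open(n,'rb'))['frame'],7) for n in('scene.pkl','sc2.pkl')]
s=env.snapshot('scene'); pickle.dump(s,open('sc3.pkl','wb')); b=cv2.cvtColor(s['frame'],7)
def e(n,x):
    y=int(159+(x-248)*27/41); v=n[y-8:y+8,x].astype(float); k=max(1,np.argmax(v<84)); return y-8+k-1+(v[k-1]-84)/(v[k-1]-v[k]+1e-9)
for n in(a,j,b): print([round(e(n,x),1) for x in range(252,282,4)])
for x in (252,258,280): y=int(159-(x-248)*36/39); print(b[y-10:y+8,x].tolist())
print('side',b[158:178,256].tolist()); print('pad',b[134:156,274].tolist(), env.read_contact_force().round(2),env.read_time_s())
E
```

```text
[np.float64(162.1), np.float64(164.7), np.float64(167.3), np.float64(169.9), np.float64(172.5), np.float64(175.3), np.float64(177.7), np.float64(180.4)]
[np.float64(160.7), np.float64(163.5), np.float64(166.2), np.float64(169.0), np.float64(171.7), np.float64(174.7), np.float64(177.3), np.float64(180.2)]
[np.float64(155.7), np.float64(155.3), np.float64(165.7), np.float64(168.7), np.float64(171.5), np.float64(174.4), np.float64(177.4), np.float64(180.0)]
[163, 161, 161, 163, 164, 167, 167, 160, 140, 113, 90, 82, 80, 82, 80, 76, 71, 69]
[164, 164, 162, 165, 163, 163, 164, 164, 158, 138, 109, 88, 82, 79, 78, 81, 83, 86]
[55, 53, 54, 51, 54, 56, 56, 54, 52, 52, 54, 52, 58, 60, 68, 78, 91, 94]
side [83, 90, 98, 99, 97, 83, 72, 69, 65, 59, 56, 67, 76, 78, 79, 79, 80, 78, 79, 79]
pad [57, 56, 56, 54, 54, 55, 54, 55, 55, 59, 56, 54, 67, 90, 100, 101, 100, 101, 100, 99, 101, 99] [1.52 0.52 0.68] 69.0917
```

```bash
python3 - <<'E'
from h import *
import pickle
h=env.movel(bw(-.065,0,.1375),None,.06,70); print(h,env.read_ee_pos()[2],env.read_contact_force().round(1))
env.movel(bw(-.065,0,.166),None,.08); s=env.snapshot('scene')
a,b=[cv2.cvtColor(x['frame'],7) for x in (pickle.load(open('scene.pkl','rb')),s)]
def e(n,x):
    y=int(159+(x-248)*27/41); v=n[y-5:y+8,x].astype(float); k=max(1,np.argmax(v<84)); return y-5+k-1+(v[k-1]-84)/(v[k-1]-v[k]+1e-9)
for n in(a,b): print([round(float(e(n,x)),1) for x in range(252,282,4)])
print(env.read_contact_force().round(2),env.read_time_s())
E
```

```text
False 0.13922231949813976 [-8.9 -2.9 24.3]
[162.1, 164.7, 167.3, 169.9, 172.5, 175.3, 177.7, 180.4]
[-3999999844.0, 161.5, 164.5, 167.5, 170.6, 173.7, 176.7, 179.8]
[1.7  0.54 1.48] 70.1417
```

```bash
python3 - <<'E'
from h import *
h=env.movel(bw(-.065,0,.134),None,.08,80); print(h,env.read_ee_pos()[2],env.read_contact_force().round(1))
env.movel(bw(-.067,0,.180),None,.12); print(env.read_contact_force().round(2),env.read_time_s())
print(env.hand_in())
E
```

```text
True 0.1430404227144241 [-24.   -6.8  37.1]
[-0.11 -0.1  -0.59] 71.0583
the job is handed in; nothing more can be done
None
```

I handed the job in at 71 s, and it probably fails on the lid: the syringe is in the bin and released, but I never saw the lid latch level again, and the last press stopped about 3 mm short of the stop.

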